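# Push a hub axle home in the V-groove length gauge

## Robot

A 7-joint arm with a two-finger parallel gripper is mounted at the origin on a cart in front of the work surface, level with it; the furniture and walls round the work are solid. World frame = base frame: x ahead of the robot, y to its left, z up, the work surface at z = 0. Lengths are in m, angles in rad, forces in N, time in s.
With the tool pointing down it reaches from about 0.425 to 0.875 m from the base axis. Payload 8.4 kg.
Tool frame: the origin (TCP) lies midway between the tips of the shut fingers; the grasp point (between the pads) lies 19 mm behind it (manip.grasp_offset is the distance from the TCP to the grasp point, in m); x points along the fingers, z is the direction in which the jaws open and shut, and the axes are right-handed (so a half turn about x gives the same grasp; the last joint's range is limited). The gripper opens to 87 mm and grips with 3 to 60 N. Pads are 19 mm wide; open, the fingers measure 117 mm over their backs; the gripper's body (75 mm by 190 mm) begins 51 mm behind the grasp point.
Start: joints at [-1.428, 0.333, 0.04, 1.465, -0.013, 1.343, -0.059], TCP at [0.156, 0.631, 0.223] pointing down, gripper open.
Joint ranges: [-2.58, 2.58], [-0.38, 2.09], [-1.3, 1.39], [0.25, 2.4], [-1.5, 4.64], [0.08, 2.09], [-2.65, 2.65]. Speed limits (rad/s): [2.22, 2.22, 2.79, 2.79, 3.14, 3.14, 3.14].

## Interface

Orientations are given as a unit quaternion [w, x, y, z].
In Python, from cell import manip gives the robot as it stands.
- The arm moves only by the tool move_arm, never from a script. Its argument "moves" is one flat list of numbers, 7 for each row, row after row: the closure, from -1 (fully open) to 1 (shut), so that 0 is half open, then the shift along the tool's x, y, z in m, then the turn, a rotation vector about the tool's x, y, z in degrees. A call has 1 to 10 rows; each row is the pose to reach, as a shift and turn from the pose commanded when the call began, along the tool's axes at that moment; what a row does not reach only later rows make up. A row lasts 1/10 s, in which the tool goes at most 50 mm and 8.59 degrees, less where a joint would pass 70% of its speed; a pose out of reach is approached as far as the arm can. A call with a gripper value outside its range is refused whole. The fingers move at their own pace and stop on an object; "squeeze" is the grip in N (left out, the last holds). Time passes only in rows, so rows that repeat a pose let the fingers close. It gives the time, the measured TCP pose, the force and the opening at its end, in the units of the state.
- manip.get_obs(): the state, without advancing time (a new reading comes with each control period).
- manip.camera(name): name is "scene" or "top" or "wrist"; returns the picture (384x512x3 uint8, red, green, blue); there is no depth.
- manip.calibration(name): a dict with "fx", "fy", "cx", "cy" (pixels), "R" (3x3) and "t" (3): a world point X has camera coordinates R X + t. Camera axes: x right, y down, z forward; pixel columns grow to the right and rows downward; lengths in m; the calibration is good to about 2 mm. A picture is of the moment at which its call begins: read the wrist's pose just before it. calibration takes no time and is no camera call; for the wrist camera it gives the pose at the moment of the call.
- manip.finish_job(): hands the job in, once; it reports no verdict.
The state is a dict: "t": time; "qpos": joint angles; "qvel": joint speeds; "tau": joint torques, N m; "tcp_pos": TCP position; "orientation": TCP orientation; "wrist_force": force on the tool from outside, world axes, zero at the start; "moment": the same for the moment, N m; "width": finger opening in m.
Only numpy, scipy, OpenCV 4.12 (cv2) and the standard library are available. Lean on these libraries where they do the work, as an engineer would, in place of code of your own. Each camera call takes 0.05 s, during which the arm holds its last target. There are 200 camera calls.

## Task

The silver axle's length is to be read on the blue gauge. Push it along the V-groove it lies in until its end touches the red stop, without lifting it out of the groove, and let it lie there. Leave the black axle in the other groove where it is.

Things in the scene. Friction and masses are not known exactly. Their poses are not given: they have to be found in the camera images.
- silver_axle: Silver round rod, diameter 20, length 110 mm, about 100 g, dark ring marks (thread) at one end. It lies loose in either groove of the gauge, standing proud of it. Origin at its centre, x along the rod towards the stop: front end at x = +55, free rear end at -55 mm. It slides along the groove under a push of less than 4 N.
- black_axle: Black round rod, diameter 20, length 110 mm, about 100 g, dark ring marks (thread) at one end. It lies loose in either groove of the gauge, standing proud of it. Origin at its centre, x along the rod towards the stop: front end at x = +55, free rear end at -55 mm. Same size as the silver one; not to be moved.
- gauge: Blue block fixed to the worktop, 249 x 150 mm, top 30 mm high, with two 90 degree V-grooves along x at y = +40 and -40 mm (20 wide, 10 deep). A red stop plate, 52 mm high, stands across its +x end, face at x = +110; the -x end, at -125, is open. Origin: bottom, on the worktop; x towards the stop, z up. An axle in a groove has its centre at z = 34, top at 44; against the stop, at x = +55 mm.
- bottle_top (a point): Top of the tall dark green bottle, 72 mm thick and 235 mm high, that stands fixed on the worktop to the right of the gauge, in front of the robot: in the way of low crossings. Fixed point.

How it is judged:
At the end, for the whole second after the job is handed in: The silver axle lies at rest in its groove (centre within 8 mm sideways and 6 mm in height of the groove's line, within 10 degrees of it) with its end against the red stop (gap under 5 mm) (x of silver_axle in the frame of gauge between 0.05 and 0.06 m and (y of silver_axle in the frame of gauge between -0.048 and -0.032 m or y of silver_axle in the frame of gauge between 0.032 and 0.048 m) and z of silver_axle in the frame of gauge between 0.028 and 0.04 m and angle between the x axis of silver_axle and the x axis of gauge, either way round below 0.17 rad and linear speed of silver_axle below 0.01 m/s); the robot touches nothing.
It fails at once if the silver axle is lifted out of its groove (more than 15 mm up) (z of silver_axle in the frame of gauge above 0.049 m).
It fails at once if the black axle is moved more than 15 mm (distance of black_axle from where it was at the start of the episode above 0.015 m).
It also fails if it takes over 32 s, if anything falls off the work surface, if the arm or the gripper's body presses on something with over 40 N, if the wrist force passes 120 N, or if a joint passes its speed limit or range.

## Working session

There is one attempt and no reset: what is moved stays moved. The work goes in short steps, Python scripts to look and compute and a tool call to move; the robot and the scene stay as the last step left them, time stands still between calls to the robot, and variables do not carry over. Pictures are saved under pics/ and viewed, about 8 in all and at most 12, crops included, and the job is handed in when it is done.

Besides the shell and the picture viewer there is one more tool, called in YAML: its name, and indented under it one key for each argument. move_arm: Moves the arm, as the interface text tells. Its arguments: {"type":"object","properties":{"moves":{"type":"array","items":{"type":"number"}},"squeeze":{"type":"number"}},"required":["moves"]}

```bash
mkdir -p pics; python3 - <<'E'
from cell import manip
import cv2
o=manip.get_obs();print(o)
for n in("scene","top"):
    cv2.imwrite(f"pics/{n}0.png",cv2.resize(manip.camera(n)[:,:,::-1],None,fx=1.5,fy=1.5,interpolation=cv2.INTER_CUBIC));c=manip.calibration(n);print(n,c)
E
```

```text
{'t': 0.0, 'qpos': array([-1.42818361,  0.33386276,  0.03990153,  1.46627553, -0.01341593,
        1.34330707, -0.05850571]), 'qvel': array([-2.13214775e-04,  2.33970841e-04, -1.22824093e-03,  5.06719773e-05,
        1.37282601e-03,  2.03773788e-03,  4.07917398e-04]), 'tau': array([ 1.04252103e-03, -6.56365585e+01,  1.33628089e+00, -4.03799558e+01,
       -5.95559506e-02,  4.49987710e-02,  1.77847737e-04]), 'tcp_pos': array([0.15557767, 0.63061877, 0.2216887 ]), 'orientation': array([ 0.55624828, -0.43640195,  0.55708612,  0.43565611]), 'wrist_force': array([ 0.62442304, -0.34687802, -0.94122109]), 'moment': array([-0.02411913, -0.011576  ,  0.04913077]), 'width': 0.08662798713578121}
scene {'fx': 402.5667838274663, 'fy': 402.5667838274663, 'cx': 251.40503102018954, 'cy': 190.28924144940538, 'R': array([[ 0.86954986, -0.493266  ,  0.02391029],
       [-0.2386552 , -0.46211274, -0.85410509],
       [ 0.43235025,  0.73698064, -0.51955057]]), 't': array([-0.42330738,  0.34707607,  0.57679531])}
top {'fx': 443.02369330464006, 'fy': 443.02369330464006, 'cx': 255.8278132111503, 'cy': 194.9501690927582, 'R': array([[-6.09321726e-04, -9.99803322e-01,  1.98228864e-02],
       [-9.95344329e-01, -1.30418438e-03, -9.63740982e-02],
       [ 9.63809962e-02, -1.97893203e-02, -9.95147771e-01]]), 't': array([0.17150097, 0.56538721, 0.99492178])}
```

View pics/top0.png

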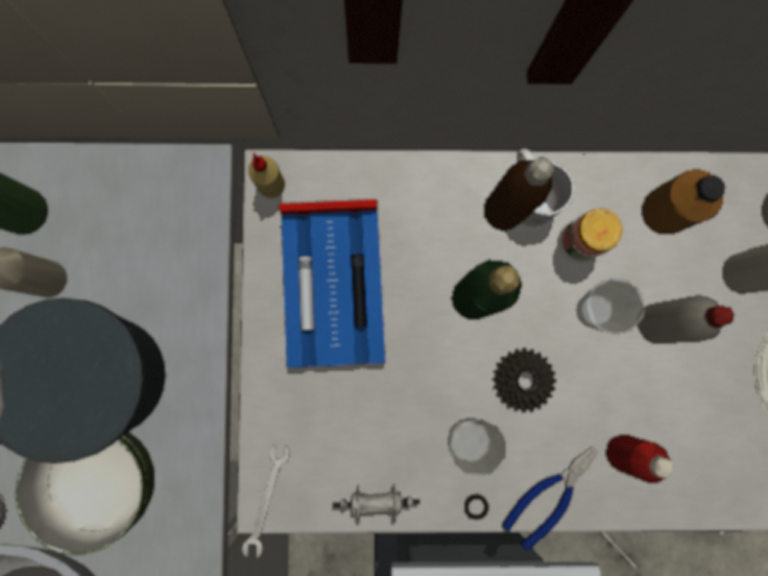

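View pics/scene0.png

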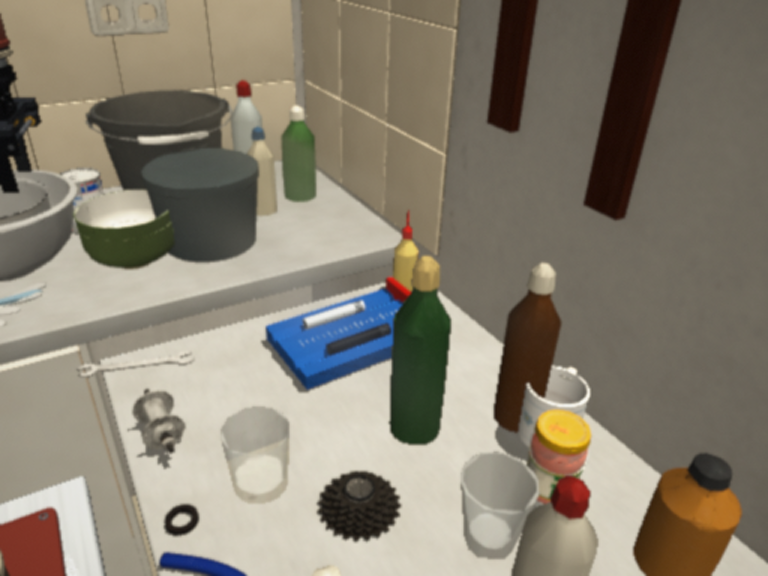

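The top view (up is +x, left is +y) shows the gauge at px (285–383, 200–368). The silver axle is in the left groove, about (306, 256–330), and the black one is at (359, 255–328). The stop is at the top, and there's a pot between the arm and the gauge. I'll enlarge the gauge to measure it.

```bash
cat > h.py <<'E'
from cell import manip
import numpy as np, cv2
from scipy.spatial.transform import Rotation as Ro
def ray(n,u,v,z,c=None):
    c=c or manip.calibration(n);R,t=c["R"],c["t"];C=-R.T@t
    d=R.T@np.array([(u-c["cx"])/c["fx"],(v-c["cy"])/c["fy"],1]);return C+d*(z-C[2])/d[2]
def rot(o): return Ro.from_quat(np.roll(o["orientation"],-1)).as_matrix()
E
python3 - <<'E'
from h import *
im=manip.camera("top")[:,:,::-1]
cv2.imwrite("pics/t1.png",cv2.resize(im[128:252,180:265],None,fx=4.8,fy=4.8,interpolation=cv2.INTER_CUBIC))
print(rot(manip.get_obs()))
for n,u,v,z in[("pot rim L far",0,300,.15),("potR",140,370,.15),("pot R z.25",140,370,.25),("pot top .15",60,300,.15),("pot base R",163,375,0)]:
    print(n,ray("top",u/1.5,v/1.5,z))
E
```

```text
[[-1.74845691e-04 -9.70904457e-01  2.39467125e-01]
 [-1.22556120e-03  2.39467157e-01  9.70903692e-01]
 [-9.99999234e-01 -1.23723290e-04 -1.23177263e-03]]
pot rim L far [0.54248274 0.68497108 0.15      ]
potR [0.4497474  0.49676307 0.15      ]
pot R z.25 [0.45167972 0.46255354 0.25      ]
pot top .15 [0.54256836 0.60587265 0.15      ]
pot base R [0.43913603 0.51251185 0.        ]
```

View pics/t1.png

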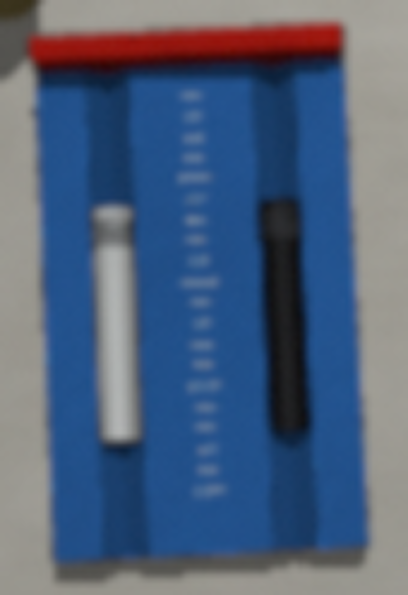

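```bash
python3 - <<'E'
from h import *
f=lambda u,v,z: ray("top",180+(u+.5)/4.8-.5,128+(v+.5)/4.8-.5,z)
for n,u,v,z in[("sf",113,208,.040),("sr",122,440,.04),("bf",280,202,.04),("br",290,432,.04),("stopL",33,66,.052),("stopR",342,54,.052),("gL",55,562,.03),("gR",366,548,.03)]:
    print(n,f(u,v,z).round(4))
for z in(.1,.15,.2,.25,.3): print(z,ray("top",65/1.5,380/1.5,z)[:2].round(3),ray("scene",202/1.5,172/1.5,z)[:2].round(3))
E
```

```text
sf [0.6187 0.292  0.04  ]
sr [0.5087 0.2865 0.04  ]
bf [0.6218 0.2128 0.04  ]
br [0.5125 0.2077 0.04  ]
stopL [0.6844 0.3291 0.052 ]
stopR [0.6907 0.1834 0.052 ]
gL [0.4517 0.3184 0.03  ]
gR [0.4581 0.1718 0.03  ]
0.1 [0.435 0.617] [0.513 0.864]
0.15 [0.437 0.594] [0.482 0.732]
0.2 [0.438 0.572] [0.451 0.599]
0.25 [0.44  0.549] [0.421 0.467]
0.3 [0.442 0.527] [0.39  0.335]
```

Measured: silver front (0.619, 0.292), rear (0.509, 0.287). The groove is at +2.6° to x, and the stop face along that line is at x≈0.686, so the travel is about 68 mm. The pot rim is about 0.21 m high, so I'll raise the arm before crossing.

move_arm:
  moves: [1, -0.05, 0, 0, 0, 0, 0, 1, -0.09, 0, 0, 0, 0, 0, 1, -0.11, 0, 0, 0, 0, 0, 1, -0.11, -0.03, -0.021, -2, 0, 0, 1, -0.11, -0.06, -0.042, -4, 0, 0, 1, -0.11, -0.09, -0.063, -6, 0, 0, 1, -0.11, -0.12, -0.084, -8, 0, 0, 1, -0.11, -0.15, -0.105, -10, 0, 0, 1, -0.11, -0.18, -0.126, -12, 0, 0, 1, -0.11, -0.21, -0.147, -14, 0, 0]
  squeeze: 10

```text
t: 1.15
tcp_pos: [0.3251, 0.4366, 0.3324]
orientation: [0.499, -0.501, 0.499, 0.501]
wrist_force: [1.0, 1.3, 0.3]
width: 0.0148
```

```bash
cat > go.py <<'E'
from h import *
import sys
o=manip.get_obs();T=rot(o);p=o["tcp_pos"]
g=np.array([float(a) for a in sys.argv[1:4]])
a=np.degrees(np.arctan2(T[1,2],T[0,2]))
print("t",o["t"],"p",p.round(4),"shift",(T.T@(g-p)).round(4),"z-yaw",a.round(2),"F",o["wrist_force"].round(1),"w",o["width"],"down",T[:,0].round(3))
E
python3 go.py .4637 .2845 .33
```

```text
t 1.15 p [0.3251 0.4366 0.3324] shift [ 0.0024 -0.138  -0.1527] z-yaw 90.22 F [1.  1.3 0.3] w 0.014792264365562318 down [-0. -0. -1.]
```

move_arm:
  moves: [1, 0, -0.03, -0.033, -1, 0, 0, 1, 0, -0.06, -0.066, -2.4, 0, 0, 1, 0, -0.09, -0.1, -2.4, 0, 0, 1, 0, -0.12, -0.133, -2.4, 0, 0, 1, 0, -0.138, -0.153, -2.4, 0, 0, 1, 0.05, -0.138, -0.153, -2.4, 0, 0, 1, 0.1, -0.138, -0.153, -2.4, 0, 0, 1, 0.15, -0.138, -0.153, -2.4, 0, 0, 1, 0.2, -0.138, -0.153, -2.4, 0, 0, 1, 0.23, -0.138, -0.153, -2.4, 0, 0]

```text
t: 2.15
tcp_pos: [0.4609, 0.284, 0.0987]
orientation: [0.487, -0.511, 0.49, 0.511]
wrist_force: [-0.6, 0.6, 0.4]
width: 0.0002
```

```bash
python3 go.py .4637 .2845 .035; python3 - <<'E'
from h import *
cv2.imwrite("pics/w2.png",manip.camera("wrist")[:,:,::-1])
im=manip.camera("top")[:,:,::-1]
cv2.imwrite("pics/t2.png",cv2.resize(im[128:272,160:285],None,fx=4,fy=4,interpolation=cv2.INTER_CUBIC))
E
```

```text
t 2.15 p [0.4609 0.284  0.0987] shift [ 0.0637 -0.0031  0.0005] z-yaw 92.54 F [-0.6  0.6  0.4] w 0.00017023162792599068 down [-0.003 -0.003 -1.   ]
```

View pics/w2.png

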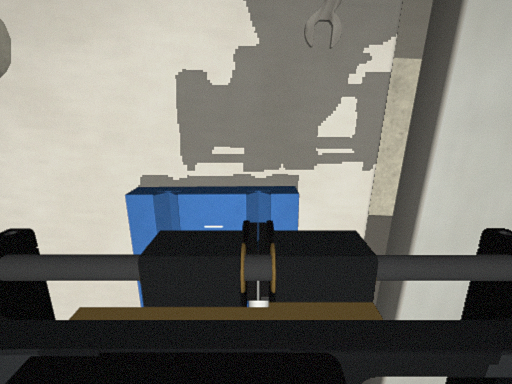

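The wrist view, which looks back towards the robot, shows the shut fingers in line with the silver axle's groove (col 258). I'll lower behind the rear end and close in.

move_arm:
  moves: [1, 0.03, 0, 0, 0, 0, 0, 1, 0.05, 0, 0, 0, 0, 0, 1, 0.058, 0, 0, 0, 0, 0, 1, 0.063, 0, 0, 0, 0, 0, 1, 0.063, -0.01, 0, 0, 0, 0, 1, 0.063, -0.02, 0, 0, 0, 0, 1, 0.063, -0.027, 0, 0, 0, 0, 1, 0.063, -0.033, 0, 0, 0, 0, 1, 0.063, -0.038, 0, 0, 0, 0, 1, 0.063, -0.042, 0, 0, 0, 0]

```text
t: 3.25
tcp_pos: [0.5046, 0.2873, 0.0396]
orientation: [0.488, -0.511, 0.489, 0.511]
wrist_force: [-2.8, -0.5, 2.4]
width: 0.0005
```

```bash
python3 go.py .5665 .2895 .035
```

```text
t 3.25 p [0.5046 0.2873 0.0396] shift [ 0.0045 -0.0619 -0.0006] z-yaw 92.55 F [-2.8 -0.5  2.4] w 0.0005238448058043121 down [-0.001 -0.    -1.   ]
```

```bash
python3 - <<'E'
from h import *
a=manip.camera("scene")[:,:,::-1];b=manip.camera("top")[:,:,::-1]
a=cv2.resize(a[170:270,160:290],None,fx=4,fy=4,interpolation=cv2.INTER_CUBIC);b=cv2.resize(b[128:228,175:240],None,fx=4,fy=4,interpolation=cv2.INTER_CUBIC)
cv2.imwrite("pics/c3.png",np.hstack([a,b]))
E
python3 go.py .5665 .2895 .035
```

```text
t 3.35 p [0.5051 0.2873 0.0395] shift [ 0.0046 -0.0615 -0.0005] z-yaw 92.53 F [-0.2  0.  -0.9] w 0.0005649018844136478 down [ 0. -0. -1.]
```

View pics/c3.png

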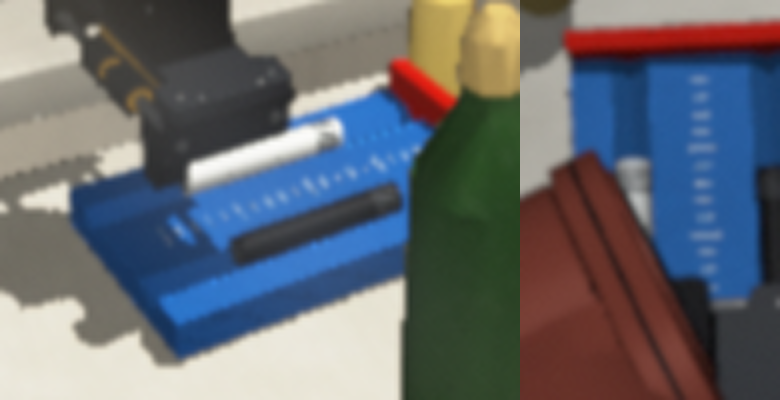

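The fingers are right behind the axle (left panel px ~(185, 175)), it sits seated in the groove, and it has already moved a few mm. I'll lower 4 mm for more overlap, then push on, slowing towards the stop.

move_arm:
  moves: [1, 0.002, 0.002, 0, 0, 0, 0, 1, 0.004, 0.001, 0, 0, 0, 0, 1, 0.004, -0.004, 0, 0, 0, 0, 1, 0.004, -0.011, 0, 0, 0, 0, 1, 0.004, -0.018, 0, 0, 0, 0, 1, 0.004, -0.025, 0, 0, 0, 0, 1, 0.004, -0.032, 0, 0, 0, 0, 1, 0.004, -0.039, 0, 0, 0, 0, 1, 0.004, -0.045, 0, 0, 0, 0, 1, 0.004, -0.05, 0, 0, 0, 0]

```text
t: 4.35
tcp_pos: [0.5552, 0.2896, 0.0355]
orientation: [0.489, -0.511, 0.489, 0.511]
wrist_force: [-1.4, 1.3, 1.3]
width: 0.0003
```

```bash
python3 go.py .5665 .2895 .035
```

```text
t 4.35 p [0.5552 0.2896 0.0355] shift [ 0.0005 -0.0113 -0.0006] z-yaw 92.54 F [-1.4  1.3  1.3] w 0.00029120454126236326 down [-0.  0. -1.]
```

move_arm:
  moves: [1, 0, -0.002, 0, 0, 0, 0, 1, 0, -0.004, 0, 0, 0, 0, 1, 0, -0.006, 0, 0, 0, 0, 1, 0, -0.0075, 0, 0, 0, 0, 1, 0, -0.009, 0, 0, 0, 0, 1, 0, -0.01, 0, 0, 0, 0]

```text
t: 4.95
tcp_pos: [0.5647, 0.2899, 0.0356]
orientation: [-0.489, 0.511, -0.489, -0.511]
wrist_force: [-1.1, 0.7, -0.1]
width: 0.0001
```

move_arm:
  moves: [1, 0, -0.001, 0, 0, 0, 0, 1, 0, -0.001, 0, 0, 0, 0]

```text
t: 5.15
tcp_pos: [0.5657, 0.29, 0.0356]
orientation: [-0.489, 0.511, -0.489, -0.511]
wrist_force: [-0.8, 1.7, 1.2]
width: 0.0002
```

Not at the stop yet, since there's no force. I'll look before going further.

```bash
python3 - <<'E'
from h import *
a=manip.camera("scene")[:,:,::-1];b=manip.camera("top")[:,:,::-1]
a=cv2.resize(a[170:270,160:290],None,fx=4,fy=4,interpolation=cv2.INTER_CUBIC);b=cv2.resize(b[128:178,180:245],None,fx=8,fy=8,interpolation=cv2.INTER_CUBIC)[:400,:270]
cv2.imwrite("pics/c4.png",np.hstack([a,b]))
E
```

```text
(no output)
```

View pics/c4.png

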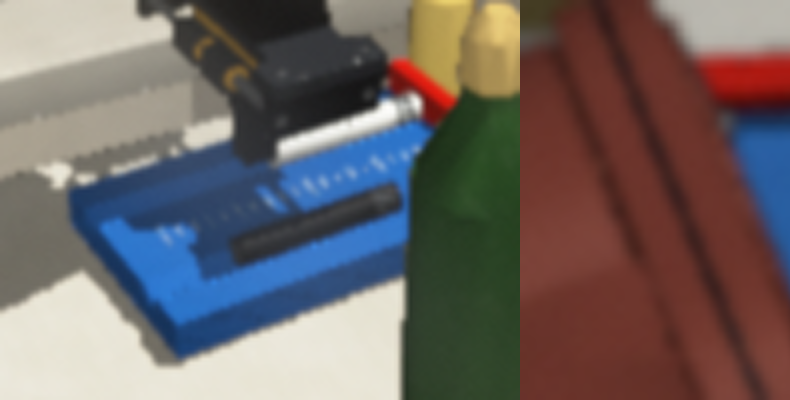

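The axle is level and seated, with its tip (px ~(420, 100) in the left panel) close to the red stop. The black axle hasn't moved. I'll creep until I feel contact.

move_arm:
  moves: [1, 0, -0.001, 0, 0, 0, 0, 1, 0, -0.0015, 0, 0, 0, 0, 1, 0, -0.002, 0, 0, 0, 0]

```text
t: 5.55
tcp_pos: [0.5669, 0.2899, 0.0354]
orientation: [0.488, -0.511, 0.489, 0.511]
wrist_force: [-6.4, -1.1, 4.0]
width: 0.0004
```

move_arm:
  moves: [1, 0, -0.001, 0, 0, 0, 0, 1, 0, -0.0015, 0, 0, 0, 0]

```text
t: 5.75
tcp_pos: [0.567, 0.29, 0.0353]
orientation: [0.487, -0.51, 0.49, 0.512]
wrist_force: [-11.3, -2.0, 8.3]
width: 0.0004
```

The force has risen to 11 N with the TCP stalled at 0.567, so the axle is against the stop. I'll back off and lift clear.

move_arm:
  moves: [1, 0, 0.003, 0, 0, 0, 0, 1, 0, 0.012, 0, 0, 0, 0, 1, 0, 0.03, 0, 0, 0, 0, 1, 0, 0.05, 0, 0, 0, 0, 1, -0.04, 0.06, 0, 0, 0, 0, 1, -0.09, 0.06, 0, 0, 0, 0, 1, -0.14, 0.06, 0, 0, 0, 0, 1, -0.19, 0.06, 0, 0, 0, 0, 1, -0.24, 0.06, 0, 0, 0, 0, 1, -0.28, 0.06, 0, 0, 0, 0]

```text
t: 6.75
tcp_pos: [0.5094, 0.2873, 0.3191]
orientation: [-0.49, 0.511, -0.488, -0.511]
wrist_force: [1.8, 0.0, 0.2]
width: 0.0005
```

move_arm:
  moves: [1, 0, 0.02, 0.02, 0, 0, 0, 1, 0, 0.03, 0.06, 0, 0, 0, 1, 0, 0.06, 0.1, 0, 0, 0, 1, 0, 0.09, 0.13, 0, 0, 0, 1, 0, 0.12, 0.16, 0, 0, 0, 1, 0, 0.12, 0.16, 0, 0, 0, 1, 0, 0.12, 0.16, 0, 0, 0]

```text
t: 7.45
tcp_pos: [0.3814, 0.4425, 0.3155]
orientation: [-0.488, 0.512, -0.488, -0.511]
wrist_force: [1.2, -0.2, 0.9]
width: 0.0004
```

```bash
python3 go.py 0 0 0; python3 - <<'E'
from h import *
a=manip.camera("scene")[:,:,::-1];b=manip.camera("top")[:,:,::-1]
a=cv2.resize(a[170:270,170:280],None,fx=3.5,fy=3.5,interpolation=cv2.INTER_CUBIC);b=cv2.resize(b[128:252,180:265],None,fx=4.8,fy=4.8,interpolation=cv2.INTER_CUBIC)
a=cv2.copyMakeBorder(a,0,b.shape[0]-a.shape[0],0,0,cv2.BORDER_CONSTANT)
cv2.imwrite("pics/c5.png",np.hstack([b,a])[:600,:800])
E
```

```text
t 7.45 p [0.3814 0.4425 0.3155] shift [ 0.3152  0.4018 -0.4243] z-yaw 92.67 F [ 1.2 -0.2  0.9] w 0.000427379622211498 down [ 0.001  0.    -1.   ]
```

View pics/c5.png

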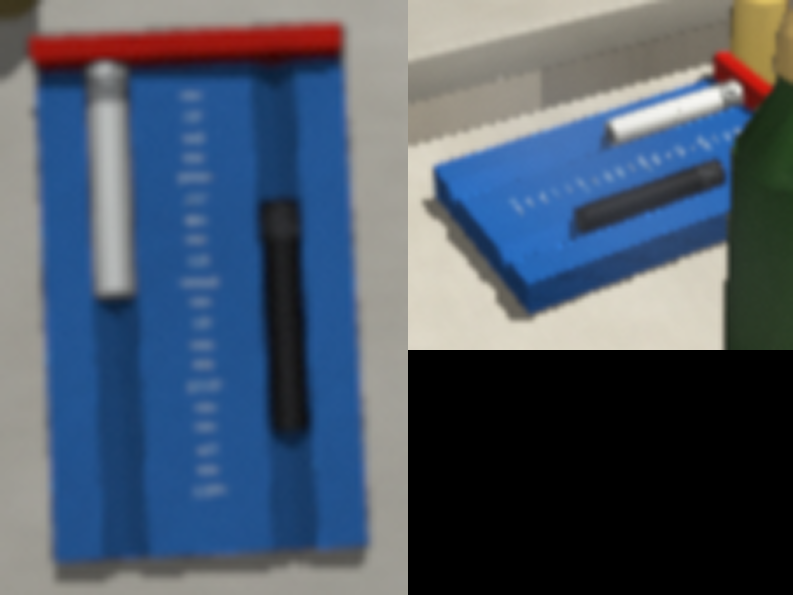

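The silver axle now lies against the stop in its groove (front at px (107, 63), rear at (115, 297)). The black axle is unchanged and the arm is clear of everything.

```bash
python3 -c "
from cell import manip
print(manip.finish_job())"
```

```text
the job is handed in; nothing more can be done
None
```

The silver axle now lies against the red stop in its groove, and the job is handed in at about 7.5 s of the 32 s allowed. I pushed it there with the shut fingers from its rear end, about 68 mm along the groove, then backed off and lifted clear.

- **Contact with the stop:** at the end of the push the wrist force rose to about 11 N in x while the tool stalled at x = 0.567 m, where I had expected the stop contact.
- **Final picture:** the silver axle is seated in its groove with its end at the stop, and the black axle has not visibly moved. I did not measure the remaining gap separately.
- **Arm clear:** it stands at z ≈ 0.32 m, about 0.1 m above the nearest pot rim as estimated from the pictures, with wrist force near zero.
- **Disagreements:** the two estimates of the stop's position differed by about 2 mm. I also first lowered the fingers about 4 mm too high, so I corrected that before the main push.

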